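# Scoop ice into the wine bowl

## Task

Take the scoop by its upright wooden handle, scoop up at least two of the three ice cubes together from the long steel trough, and tip them out into the wide steel bowl, never touching the ice with the gripper's fingers. Then stand the scoop upright on the table again, on its flat bottom, and let go; a cube left over stays in the trough or goes into the bowl too, none ends up anywhere else.

Things in the scene. Friction and masses are not known exactly. Their poses are not given: they have to be found in the camera images.
- scoop: Loose ice scoop, 0.25 kg, standing on the table, front away from the robot within 30 deg: a flat metal pan with an upright handle at its back. Origin: centre of the pan's underside; x out of the open front, z up. Pan 110 mm long (x -55 to 55), 88 mm wide, 2 mm sheet, slippery; walls 42 mm high at the back and the rear half of the sides, sloping down to the lip.
- scoop_grip (a point): Point to grip on the scoop's straight wooden handle: on its axis, 65 mm behind the scoop's origin (x = -65 mm), 135 mm above the underside; axes as the scoop's. The handle is a rectangular bar, 20 mm along x, 24 mm along y, from 10 to 165 mm above the underside.
- trough: Fixed open steel trough with the ice, outside 296 (x) x 120 (y) x 60 mm high, upright 8 mm walls, flat inner floor 8 mm up. Origin: centre of its underside; x lengthways, away from the robot within 17 deg. The scoop fits in lengthways, 8 mm free each side; set down with its origin 60 mm to -x of the trough's, it is clear of ice; pushed on to the far end wall, its edge slides under the cubes.
- bowl: Fixed round steel bowl, the widest vessel on the table, empty, 95 mm high, 210 mm across the rim, 150 mm across the foot, walls 4 mm, inner floor 6 mm up. Origin: centre of its underside. (The narrower steel pot and the shallow wooden dish, both with corks, are not it.)
- ice1: One of three alike pale ice cubes, 36 mm a side with well-rounded edges (about 10 mm), 35 g, slippery (friction about 0.25). Origin: its centre. At the start it lies flat on the trough's floor, 30 to 112 mm to +x of the trough's centre, apart from the others.
- ice2: One of three alike pale ice cubes, 36 mm a side with well-rounded edges (about 10 mm), 35 g, slippery (friction about 0.25). Origin: its centre. At the start it lies flat on the trough's floor, 30 to 112 mm to +x of the trough's centre, apart from the others.
- ice3: One of three alike pale ice cubes, 36 mm a side with well-rounded edges (about 10 mm), 35 g, slippery (friction about 0.25). Origin: its centre. At the start it lies flat on the trough's floor, 30 to 112 mm to +x of the trough's centre, apart from the others.

How it is judged:
By the outcome, as a careful person would: the job done as asked, in the order asked, and still so for the second after the job is handed in, with the robot touching nothing.
It also fails if it takes over 67 s, if anything falls off the work surface, if the arm or the gripper's body presses on something with over 40 N, if the wrist force passes 120 N, or if a joint passes its speed limit or range.

## Robot

A 6-joint arm with a two-finger parallel gripper is mounted at the origin on the work surface. World frame = base frame: x ahead of the robot, y to its left, z up, the work surface at z = 0. Lengths are in m, angles in rad, forces in N, time in s.
With the tool pointing down it reaches from about 0.35 to 0.925 m from the base axis. Payload 6.4 kg.
Tool frame: the origin (TCP) lies at the very end of the fingers, on their centre line; the grasp point (between the pads) lies 19 mm behind it; z points along the fingers, y is the line along which they close (so a half turn about z gives the same grasp; the last joint's range is limited). The gripper opens to 94 mm and grips with 3 to 60 N. Pads are 16 mm wide; open, the fingers measure 119 mm over their backs; the gripper's body (75 mm by 177 mm) begins 78 mm behind the grasp point.
Start: joints at [1.09, 0.245, 1.558, -0, 1.339, -0.174], TCP at [0.196, 0.62, 0.205] pointing down, gripper open.
Joint ranges: [-3.13, 3.13], [-1.02, 2.26], [0.13, 2.54], [-0.95, 4.09], [0.21, 2.88], [-2.74, 2.74]. Speed limits (rad/s): [2.57, 2.57, 3.14, 3.14, 3.14, 3.14].

## Interface

Orientations are given as a unit quaternion [x, y, z, w].
In Python, from workcell import r gives the robot as it stands.
- The arm moves only by the tool drive_tool, never from a script. Its argument "plan" is text: rows parted by semicolons, each of 6 numbers parted by spaces: the shift along the tool's x, y, z in m, then the turn, a rotation vector about the tool's x, y, z in degrees. A call has 1 to 5 rows; each row is the pose to reach, as a shift and turn from the pose commanded when the call began, along the tool's axes at that moment; what a row does not reach only later rows make up. A row lasts 1/8 s, in which the tool goes at most 62.5 mm and 10.7 degrees, less where a joint would pass 70% of its speed; a pose out of reach is approached as far as the arm can. A call with a gripper value outside its range is refused whole. "hand" is the closure, from -1 (fully open) to 1 (shut), set as the call begins (left out, the last holds). The fingers move at their own pace and stop on an object; "force" is the grip in N (left out, the last holds). Time passes only in rows, so rows that repeat a pose let the fingers close. It gives the time, the measured TCP pose, the force, the opening and the grip force at its end, in the units of the state.
- r.get_obs(): the state, without advancing time (a new reading comes with each control period).
- r.read_camera(name): name is "side" or "top"; returns the picture (480x640x3 uint8, red, green, blue); there is no depth.
- r.camera_model(name): a dict with "mtx" (3x3 intrinsics, pixels), "dist_coeffs" ([k1, k2, p1, p2, k3] as OpenCV has them; the pictures are not rectified), "R" (3x3) and "t" (3): a world point X has camera coordinates R X + t. Camera axes: x right, y down, z forward; pixel columns grow to the right and rows downward; lengths in m; the calibration is good to about 2 mm. A picture is of the moment at which its call begins. camera_model takes no time and is no camera call.
- r.finish_job(): hands the job in; it is judged then, once.
Trained networks look in the newest picture that a camera, given by its name, has taken for a name from the list of things; names that differ only in an ending like _2 or _b are one class to them, and where a whole thing is asked for, a point or a joint stands for the part that bears it (a point fixed in the world has none). Each returns a list of dicts, best first, with "score" (0 to 1); they miss things now and then, are a little off and sometimes report something else, mostly with a low value. They report only what shows in the picture. A call takes as long as a camera call.
- r.masks_of(camera, query): "pixels" (480x640 bool, what is visible of it) and "pixel" ([column, row] in pixels, amid what is visible of it).
- r.mark_of(camera, query): "pixel" ([column, row] in pixels: a listed point, or the origin of a listed thing).
The state is a dict: "time": time; "q": joint angles; "qvel": joint speeds; "effort": joint torques, N m; "ee_pos": TCP position; "tcp_rot": TCP orientation; "contact_force": force on the tool from outside, world axes, zero at the start; "wrist_torque": the same for the moment, N m; "grip_width": finger opening in m; "gripper_force": force on a finger pad.
Only numpy, scipy, OpenCV 4.12 (cv2) and the standard library are available. Lean on these libraries where they do the work, as an engineer would, in place of code of your own. Each camera call takes 0.05 s, during which the arm holds its last target. There are 200 camera calls.

## Working session

There is one attempt and no reset: what is moved stays moved. The work goes in short steps, Python scripts to look and compute and a tool call to move; the robot and the scene stay as the last step left them, time stands still between calls to the robot, and variables do not carry over. Pictures are saved under pics/ and viewed, at most 10 in all, crops included, and the job is handed in when it is done.

Besides the shell and the picture viewer there is one more tool, called as name(argument=value, ...) on one line, values as JSON. drive_tool: Moves the arm, as the interface text tells. Its arguments: {"type":"object","properties":{"plan":{"type":"string"},"hand":{"type":"number"},"force":{"type":"number"}},"required":["plan"]}

```bash
mkdir -p pics; ls; cat > h.py <<'E'
import numpy as np, cv2
from workcell import r
from scipy.spatial.transform import Rotation as R
def ray(cam,px):
    m=r.camera_model(cam);K=np.array(m["mtx"]);D=np.array(m["dist_coeffs"],float)
    u=cv2.undistortPoints(np.array([[px]],float),K,D)[0,0]
    Rm=np.array(m["R"]);t=np.array(m["t"]);return -Rm.T@t, Rm.T@np.array([u[0],u[1],1.])
def atz(cam,px,z):
    c,d=ray(cam,px);return c+d*(z-c[2])/d[2]
def proj(cam,X):
    m=r.camera_model(cam);return cv2.projectPoints(np.array(X,float).reshape(-1,3),cv2.Rodrigues(np.array(m["R"]))[0],np.array(m["t"],float),np.array(m["mtx"]),np.array(m["dist_coeffs"],float))[0][:,0]
def tri(p,q):
    A=[];b=[]
    for c,d in (ray("top",p),ray("side",q)):
        d=d/np.linalg.norm(d);P=np.eye(3)-np.outer(d,d);A.append(P);b.append(P@c)
    return np.linalg.solve(sum(A),sum(b))
E
python3 - <<'E'
from h import *
np.set_printoptions(precision=4,suppress=True)
for c in("top","side"):
    im=r.read_camera(c);cv2.imwrite(f"pics/{c}0.png",im[:,:,::-1]);print(c,ray(c,[320,240]))
    for n in["scoop","scoop_grip","trough","bowl","ice1"]:
        for d in r.mark_of(c,n)[:4]:print(n,np.round(d["pixel"],1),round(d["score"],2))
o=r.get_obs();print(o["time"],o["ee_pos"],o["tcp_rot"],o["grip_width"])
E
```

```text
pics
top (array([0.513 , 0.0203, 1.0874]), array([ 0.1022, -0.0078, -0.9948]))
scoop [467.4 276.2] 0.57
scoop [190.9 239.7] 0.33
scoop_grip [478.2 304.7] 0.93
trough [190.8 255.1] 0.92
bowl [311.1 250. ] 0.89
bowl [182.8 200.7] 0.2
ice1 [184.1 202.9] 0.59
ice1 [191. 241.] 0.58
ice1 [205.8 205.4] 0.52
side (array([0.3908, 0.7871, 0.772 ]), array([ 0.1846, -0.7658, -0.6162]))
scoop [363.3 210.8] 0.83
scoop_grip [391.  167.4] 0.84
trough [272.8 417.8] 0.69
trough [363.3 209.3] 0.49
bowl [312.6 303.3] 0.97
ice1 [214.5 378.5] 0.94
ice1 [201.1 404.4] 0.67
ice1 [250.6 400.9] 0.55
0.6 [0.1963 0.6197 0.2054] [ 0.1528  0.9883 -0.     -0.    ] 0.09360693086761059
```

```bash
sleep 1
```

```text
(no output)
```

View pics/top0.png

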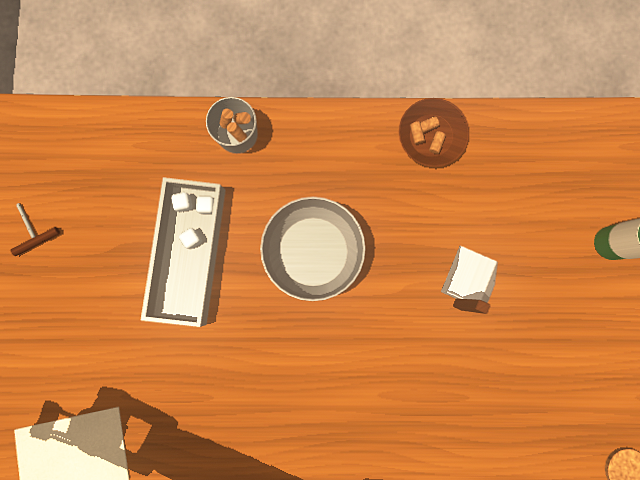

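View pics/side0.png

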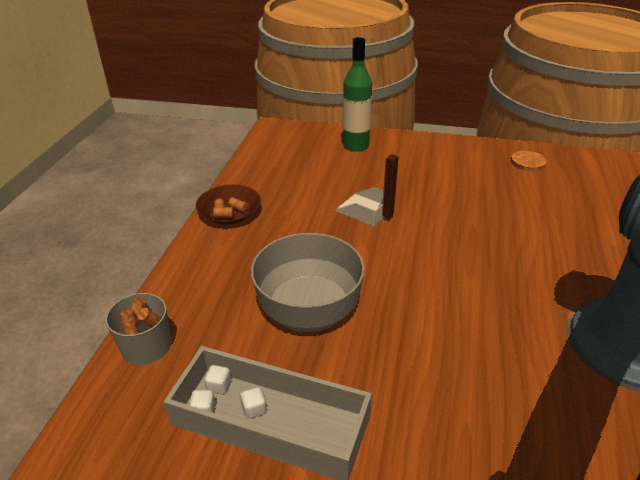

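```bash
python3 - <<'E'
from h import *
np.set_printoptions(precision=4,suppress=True)
print("grip",tri([478.2,304.7],[391,167.4]),"scoop top z0",atz("top",[467.4,276.2],0),"side",atz("side",[363.3,210.8],0))
print("trough",atz("top",[190.8,255.1],0),atz("side",[272.8,417.8],0))
print("bowl",atz("top",[311.1,250],0),atz("side",[312.6,303.3],0))
for p in([184.1,202.9],[191,241],[205.8,205.4]):print("ice top",atz("top",p,.026))
for p in([214.5,378.5],[201.1,404.4],[250.6,400.9]):print("ice side",atz("side",p,.026))
for c,q,z in(("top","trough",.06),("top","scoop",.02)):
    d=r.masks_of(c,q)[0];m=d["pixels"].astype(np.uint8)
    cs=max(cv2.findContours(m,0,1)[0],key=cv2.contourArea)
    b=cv2.boxPoints(cv2.minAreaRect(cs));print(q,d["score"]);print(np.round(b),np.array([atz(c,p,z) for p in b]))
E
```

```text
grip [ 0.4876 -0.2867  0.1363] scoop top z0 [ 0.5463 -0.3093  0.    ] side [ 0.5463 -0.3039  0.    ]
trough [0.5908 0.293  0.    ] [0.5926 0.2935 0.    ]
bowl [0.6025 0.0313 0.    ] [0.5913 0.0262 0.    ]
ice top [0.7013 0.304  0.026 ]
ice top [0.6191 0.287  0.026 ]
ice top [0.696  0.2576 0.026 ]
ice side [0.702  0.2587 0.026 ]
ice side [0.7042 0.3116 0.026 ]
ice side [0.6294 0.2878 0.026 ]
trough 0.87
[[140. 319.]
 [161. 176.]
 [226. 185.]
 [205. 329.]] [[0.4563 0.3752 0.06  ]
 [0.7516 0.3452 0.06  ]
 [0.7328 0.2098 0.06  ]
 [0.4373 0.2443 0.06  ]]
scoop 0.71
[[437. 302.]
 [458. 245.]
 [506. 263.]
 [485. 320.]] [[ 0.4916 -0.2371  0.02  ]
 [ 0.6122 -0.2855  0.02  ]
 [ 0.5736 -0.3871  0.02  ]
 [ 0.4542 -0.3377  0.02  ]]
```

The top picture shows the trough at rim corners (163,179), (220,185), (201,326), (142,320), with three cubes near its far end. The bowl is at (313,248), and the scoop is at (470,278) with its lip corners at (461,247) and (497,262). The side view agrees: trough at lower left, bowl in the middle, and the scoop's handle at (390,187).

```bash
cat >> h.py <<'E'
np.set_printoptions(precision=4,suppress=True)
def rot(psi,pitch=0,roll=0):  # scoop frame rotation; pitch>0 = front down
    return R.from_euler("ZYX",[psi,pitch,roll],degrees=True)
FLIP=R.from_matrix(np.array([[0,1,0],[1,0,0],[0,0,-1.]]))  # tool axes in scoop frame: x=sy,y=sx,z=-sz
def step(pos,Rt,pos0=None,R0=None):
    o=r.get_obs();p0=np.array(o["ee_pos"]) if pos0 is None else pos0
    R0=R.from_quat(o["tcp_rot"]) if R0 is None else R0
    print("shift mm",R0.inv().apply(np.array(pos)-p0)*1e3,"turn deg",(R0.inv()*Rt).as_rotvec(degrees=True))
E
python3 - <<'E'
from h import *
c=np.array([atz("top",p,.06)[:2] for p in([142,320],[163,179],[220,185],[201,326])]);print(c,c.mean(0))
for i in range(4):
    d=c[(i+1)%4]-c[i];print(np.linalg.norm(d),np.degrees(np.arctan2(d[1],d[0])))
a,b=atz("top",[461,247],.002),atz("top",[497,262],.002);d=a-b;print("lip",a,b,np.linalg.norm(d),np.degrees(np.arctan2(d[1],d[0]))-90)
step([.4876,-.2867,.27],rot(-20)*FLIP)
E
```

```text
[[0.4551 0.3713]
 [0.7455 0.34  ]
 [0.7335 0.2216]
 [0.4428 0.2528]] [0.5942 0.2964]
0.29204137569373556 -6.161314377923982
0.1189900774033773 -95.77571116282057
0.29238189575528695 173.86954390756821
0.11914574256939978 84.06005100504593
lip [ 0.6099 -0.2967  0.002 ] [ 0.5774 -0.3738  0.002 ] 0.08366725759494865 -22.889567841395746
shift mm [-551.4393 -776.0443  -64.5362] turn deg [-0.0005 -0.0003 92.42  ]
```

drive_tool(plan="-0.0 -0.0 -0.05 0 0 0; -0.18 -0.25 -0.065 0 0 0; -0.18 -0.25 -0.065 0 0 0; -0.18 -0.25 -0.065 0 0 0; -0.18 -0.25 -0.065 0 0 0", hand=-1)

```text
time: 1.32
ee_pos: [0.2745, 0.3807, 0.2679]
tcp_rot: [0.152, 0.988, 0.0, 0.0]
contact_force: [0.4, -1.3, 1.8]
grip_width: 0.0942
gripper_force: 0.0
```

drive_tool(plan="-0.18 -0.25 0 0 0 0; -0.18 -0.25 0 0 0 0; -0.18 -0.25 0 0 0 0; -0.18 -0.25 0 0 0 0; -0.18 -0.25 0 0 0 0")

```text
time: 1.95
ee_pos: [0.3706, 0.0877, 0.2681]
tcp_rot: [0.153, 0.988, 0.0, 0.001]
contact_force: [1.4, -0.3, 0.1]
grip_width: 0.0935
gripper_force: 0.0
```

drive_tool(plan="-0.19 -0.276 0 0 0 93; -0.19 -0.276 0 0 0 93; -0.19 -0.276 0 0 0 93; -0.19 -0.276 0 0 0 93; -0.19 -0.276 0 0 0 93")

```text
time: 2.58
ee_pos: [0.4618, -0.2115, 0.2679]
tcp_rot: [0.586, 0.811, 0.0, 0.0]
contact_force: [0.2, 0.4, 0.5]
grip_width: 0.0939
gripper_force: 0.0
```

```bash
python3 - <<'E'
from h import *
o=r.get_obs();print(o["time"],o["ee_pos"],o["q"]);step([.4876,-.2867,.27],rot(-21)*FLIP)
E
```

```text
2.575 [ 0.4618 -0.2115  0.2679] [-0.6532 -0.1435  1.8472  0.0003  1.4369 -0.9728]
shift mm [-79.5313   0.8925  -2.0124] turn deg [ 0.0529  0.0194 39.3094]
```

drive_tool(plan="-0.08 0 0 0 0 39; -0.08 0 0 0 0 39; -0.08 0 0 0 0 39; -0.08 0 0 0 0 39; -0.08 0 0 0 0 39")

```text
time: 3.2
ee_pos: [0.4871, -0.285, 0.2677]
tcp_rot: [0.82, 0.572, -0.0, 0.0]
contact_force: [0.0, -0.2, -0.6]
grip_width: 0.0937
gripper_force: 0.0
```

```bash
python3 - <<'E'
from h import *
for c in("top","side"):
    im=r.read_camera(c)
    if c=="side": cv2.imwrite("pics/side1.png",cv2.resize(im[60:300,280:600],None,fx=2,fy=2)[:,:,::-1])
    for n in["scoop","scoop_grip"]:
        for d in r.mark_of(c,n)[:2]:
            print(c,n,d["pixel"],d["score"],atz(c,d["pixel"],.135 if "grip" in n else 0))
o=r.get_obs();print(o["ee_pos"]);step([.4876,-.2867,.117],rot(-21)*FLIP)
# reprojections of handle corners in side
for x in(.485,.49): print(proj("side",[[x,-.287,.165],[x,-.287,.01]]))
E
```

```text
top scoop [468.1, 276.7] 0.59 [ 0.5452 -0.3108  0.    ]
top scoop_grip [477.7, 305.0] 0.75 [ 0.4879 -0.286   0.135 ]
side scoop [363.0, 205.8] 0.8 [ 0.5505 -0.3245  0.    ]
side scoop_grip [392.2, 166.7] 0.97 [ 0.4847 -0.2927  0.135 ]
[ 0.4871 -0.2849  0.2677]
shift mm [ -1.5558   1.0551 150.6686] turn deg [0.0063 0.0027 0.7555]
[[392.636  155.9545]
 [388.2486 214.4711]]
[[390.328  155.7227]
 [386.1124 214.2157]]
```

View pics/side1.png

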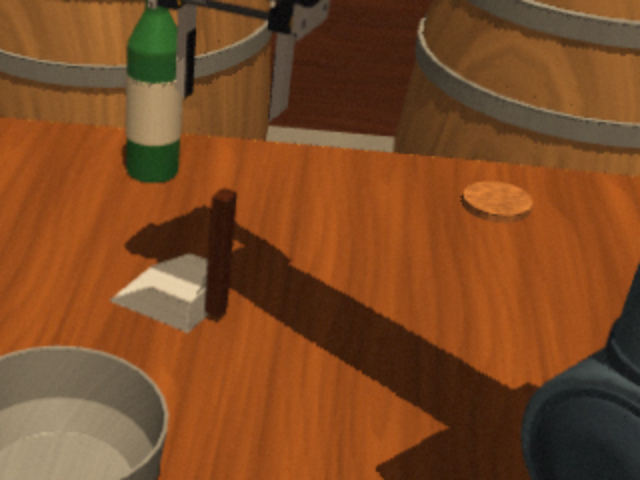

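The crop shows the open fingers straddling above the handle, whose top is at crop (222,192). That matches my projection, so I'm descending.

drive_tool(plan="-0.002 0.001 0.05 0 0 0; -0.002 0.001 0.1 0 0 0; -0.002 0.001 0.14 0 0 0; -0.002 0.001 0.15 0 0 0; -0.002 0.001 0.15 0 0 0")

```text
time: 4.12
ee_pos: [0.4877, -0.2873, 0.1181]
tcp_rot: [0.821, 0.572, 0.0, 0.0]
contact_force: [0.0, -0.6, 0.5]
grip_width: 0.0937
gripper_force: 0.0
```

drive_tool(plan="0 0 0 0 0 0; 0 0 0 0 0 0; 0 0 0 0 0 0; 0 0 0 0 0 0; 0 0 0 0 0 0", hand=1, force=45)

```text
time: 4.75
ee_pos: [0.4874, -0.2872, 0.1177]
tcp_rot: [0.821, 0.571, 0.0, 0.0]
contact_force: [-0.0, 1.0, 0.0]
grip_width: 0.0476
gripper_force: 0.0
```

drive_tool(plan="0 0 0 0 0 0; 0 0 0 0 0 0; 0 0 0 0 0 0")

```text
time: 5.12
ee_pos: [0.4874, -0.2872, 0.1176]
tcp_rot: [0.821, 0.571, 0.0, -0.0]
contact_force: [-0.2, 0.6, -2.0]
grip_width: 0.02
gripper_force: 44.9
```

```bash
python3 - <<'E'
from h import *
for c in("top","side"):
    im=r.read_camera(c)
    for n in["scoop"]:
        for d in r.mark_of(c,n)[:2]:
            print(c,n,d["pixel"],d["score"],atz(c,d["pixel"],0))
    d=r.masks_of(c,"scoop")[0];cs=max(cv2.findContours(d["pixels"].astype(np.uint8),0,1)[0],key=cv2.contourArea)
    print(d["score"],cv2.approxPolyDP(cs,2,True)[:,0].tolist())
o=r.get_obs();print(o["ee_pos"],o["tcp_rot"],o["grip_width"],o["q"])
E
```

```text
top scoop [464.4, 276.4] 0.66 [ 0.5459 -0.3028  0.    ]
0.7 [[457, 246], [440, 291], [455, 299], [454, 306], [468, 309], [478, 304], [479, 301], [474, 299], [473, 295], [480, 284], [488, 279], [491, 263], [485, 256]]
side scoop [364.5, 209.7] 0.57 [ 0.5442 -0.309   0.    ]
0.86 [[393, 156], [389, 155], [385, 159], [382, 189], [370, 187], [353, 193], [334, 211], [372, 225], [382, 216], [388, 217], [392, 213], [394, 191]]
[ 0.4873 -0.2872  0.1176] [ 0.8206  0.5714 -0.     -0.    ] 0.019881545756824708 [-0.7329  0.1465  1.8419 -0.      1.1532 -0.3786]
```

drive_tool(plan="0 0 -0.03 0 0 0; 0 0 -0.08 0 0 0; 0 0 -0.135 0 0 0; 0.04 -0.016 -0.14 0 0 0; 0.09 -0.036 -0.14 0 0 0")

```text
time: 6.05
ee_pos: [0.4848, -0.1899, 0.2583]
tcp_rot: [0.821, 0.571, 0.0, 0.001]
contact_force: [1.7, -0.1, -2.6]
grip_width: 0.0196
gripper_force: 44.9
```

drive_tool(plan="0.05 -0.02 0 0 0 0; 0.1 -0.04 0 0 0 0; 0.15 -0.06 0 0 0 0; 0.2 -0.08 0 0 0 -3; 0.25 -0.1 0 0 0 -6")

```text
time: 6.68
ee_pos: [0.477, 0.0807, 0.2571]
tcp_rot: [0.789, 0.614, -0.0, -0.0]
contact_force: [0.3, -0.5, -3.1]
grip_width: 0.0191
gripper_force: 44.9
```

```bash
python3 - <<'E'
from h import *
o=r.get_obs();print(o["time"],o["ee_pos"],o["grip_width"]);step([.468,.308,.2576],rot(-6.1)*FLIP)
E
```

```text
6.675 [0.477  0.0807 0.2571] 0.019129890867053398
shift mm [218.1911 -64.4611  -0.497 ] turn deg [-0.0526 -0.002  -8.1038]
```

drive_tool(plan="0.05 -0.015 0 0 0 -2; 0.1 -0.03 0 0 0 -4; 0.15 -0.044 0 0 0 -6; 0.195 -0.057 0 0 0 -8; 0.218 -0.0645 0 0 0 -8.1")

```text
time: 7.3
ee_pos: [0.468, 0.3081, 0.2567]
tcp_rot: [0.743, 0.669, -0.001, -0.0]
contact_force: [-0.3, -0.0, -3.2]
grip_width: 0.0198
gripper_force: 45.0
```

drive_tool(plan="0 0 0.03 0 0 0; 0 0 0.05 0 0 0; 0 0 0.05 0 0 0")

```text
time: 7.68
ee_pos: [0.4675, 0.3052, 0.205]
tcp_rot: [0.744, 0.668, -0.003, -0.001]
contact_force: [-0.1, -0.5, -2.5]
grip_width: 0.0197
gripper_force: 45.0
```

```bash
python3 - <<'E'
from h import *
o=r.get_obs();print(o["time"],o["ee_pos"],o["grip_width"])
im=r.read_camera("top");cv2.imwrite("pics/top2.png",cv2.resize(im[150:350,100:340],None,fx=3,fy=3)[:,:,::-1])
for n in("trough","scoop"):
    d=r.mark_of("top",n)
    if d:print(n,d[0]["pixel"],d[0]["score"],atz("top",d[0]["pixel"],0 if n=="trough" else o["ee_pos"][2]-.1176))
im=r.read_camera("side");cv2.imwrite("pics/side2.png",cv2.resize(im[200:480,80:440],None,fx=2,fy=2)[:,:,::-1])
d=r.mark_of("side","trough");print(d[0]["pixel"],d[0]["score"],atz("side",d[0]["pixel"],0))
step([.468,.308,.1256],rot(-6.1)*FLIP)
# predicted pixels of pan lip corners
T=R.from_quat(o["tcp_rot"]);S=T*FLIP.inv();g=np.array(o["ee_pos"])
P=[S.apply(np.array(v)-[-.065,0,.1176])+g for v in([.055,.044,0],[.055,-.044,0],[-.055,.044,.042],[-.055,-.044,.042])]
print(np.array(P));print((proj("top",P)-[100,150])*3);print((proj("side",P)-[80,200])*2)
E
```

```text
7.675 [0.4675 0.3052 0.205 ] 0.019745532216985887
trough [189.6, 254.5] 0.84 [0.5921 0.2956 0.    ]
scoop [191.0, 239.2] 0.72 [0.6166 0.2716 0.0874]
[271.4, 417.2] 0.82 [0.5951 0.2929 0.    ]
shift mm [ 1.588  -2.1902 83.3621] turn deg [ 0.1149 -0.0617 -0.1174]
[[0.591  0.3357 0.0867]
 [0.5815 0.2482 0.0869]
 [0.4819 0.3477 0.1292]
 [0.4723 0.2602 0.1294]]
[[175.1024 305.5808]
 [306.8965 320.0283]
 [127.6004 473.2048]
 [267.2986 488.1736]]
[[362.9071 414.8345]
 [408.3617 324.4547]
 [507.3872 421.7109]
 [544.9181 324.4074]]
```

View pics/top2.png

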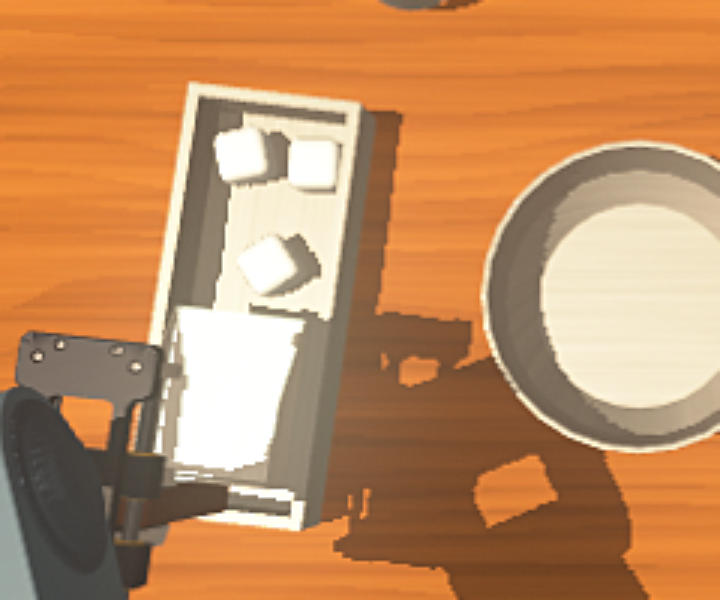

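View pics/side2.png

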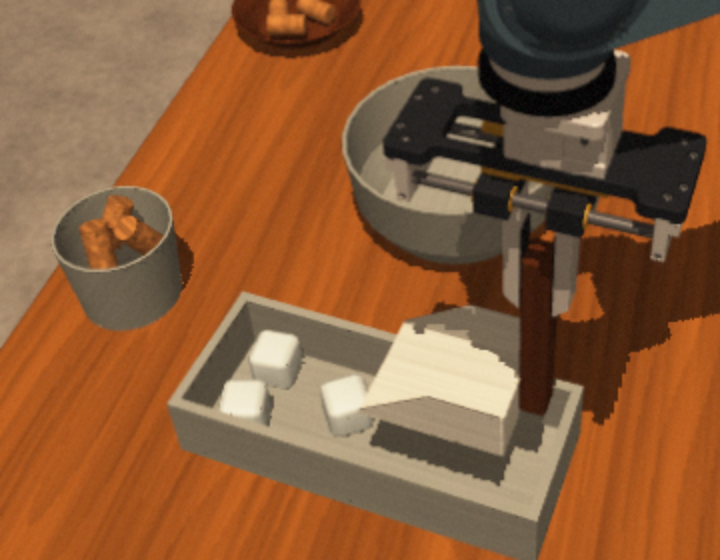

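Top view: the pan's lip corners are at crop (178,308) and (304,320), as predicted, and centred between the trough walls. The nearest cube is at (270,265), ahead of the lip. The side view shows the scoop inside the trough outline, still above the floor. Lowering it now.

drive_tool(plan="0 0 0.02 0 0 0; 0 0 0.045 0 0 0; 0 0 0.065 0 0 0; 0 0 0.07 0 0 0; 0 0 0.07 0 0 0")

```text
time: 8.55
ee_pos: [0.4691, 0.3061, 0.1374]
tcp_rot: [0.744, 0.668, -0.0, -0.0]
contact_force: [0.1, 0.2, -1.7]
grip_width: 0.0196
gripper_force: 45.0
```

```bash
python3 - <<'E'
from h import *
o=r.get_obs();print(o["time"],o["ee_pos"],o["contact_force"],o["wrist_torque"]);step([.468,.3078,.1251],rot(-6.1)*FLIP)
E
```

```text
8.55 [0.4691 0.3061 0.1374] [ 0.133   0.1813 -1.6734] [-0.0028  0.0876  0.033 ]
shift mm [ 1.603  -1.2813 12.3464] turn deg [-0.0128  0.0055 -0.0959]
```

drive_tool(plan="0.0015 -0.001 0.005 0 0 0; 0.0015 -0.001 0.009 0 0 0; 0.0015 -0.001 0.012 0 0 0; 0.0015 -0.001 0.0125 0 0 0")

```text
time: 9.05
ee_pos: [0.4685, 0.3079, 0.1255]
tcp_rot: [0.744, 0.668, 0.0, 0.0]
contact_force: [-1.2, -0.1, 1.8]
grip_width: 0.0194
gripper_force: 45.0
```

drive_tool(plan="0 0.01 0 0.4 0 0; 0 0.022 0 0.4 0 0; 0 0.034 0 0.4 0 0; 0 0.046 0 0.4 0 0; 0 0.058 0 0.4 0 0")

```text
time: 9.68
ee_pos: [0.5275, 0.3015, 0.1261]
tcp_rot: [0.744, 0.668, -0.002, -0.002]
contact_force: [-3.7, -0.3, 5.6]
grip_width: 0.0196
gripper_force: 45.0
```

drive_tool(plan="0 0.012 0 0 0 0; 0 0.024 0 0 0 0; 0 0.036 0 0 0 0; 0 0.048 0 0 0 0; 0 0.056 0 0 0 0")

```text
time: 10.3
ee_pos: [0.5834, 0.2954, 0.126]
tcp_rot: [0.744, 0.668, -0.001, -0.002]
contact_force: [-3.5, 0.2, 7.5]
grip_width: 0.0194
gripper_force: 45.0
```

```bash
python3 - <<'E'
from h import *
o=r.get_obs();print(o["time"],o["ee_pos"],o["contact_force"],o["wrist_torque"],o["grip_width"])
O=np.array([.593,.2943]);u=np.array([np.cos(np.radians(-6.1)),np.sin(np.radians(-6.1))])
print("scoop origin trough x",(np.array(o["ee_pos"])[:2]-O)@u+.065, "lat",(np.array(o["ee_pos"])[:2]-O)@[-u[1],u[0]])
step([*(O+u*.02),.1251],rot(-6.1)*FLIP)
for c in("top","side"):
    r.read_camera(c)
    for d in r.mark_of(c,"ice1")[:4]:
        p=atz(c,d["pixel"],.028);print(c,round(d["score"],2),(p[:2]-O)@u,(p[:2]-O)@[-u[1],u[0]])
im=r.read_camera("side");cv2.imwrite("pics/side3.png",cv2.resize(im[200:480,80:440],None,fx=2,fy=2)[:,:,::-1])
E
```

```text
10.3 [0.5834 0.2954 0.126 ] [-3.549   0.2034  7.4566] [-0.1527  0.2432 -0.0328] 0.01939616256143703
scoop origin trough x 0.05536132474727452 lat 8.875672136701425e-05
shift mm [-0.0324 29.6431  0.7814] turn deg [-0.2893 -0.0489 -0.1103]
top 0.65 0.12428484007878192 -0.026377150072952344
top 0.6 0.11517374274365903 0.025470420086262928
side 0.82 0.11653507659756568 -0.022181044064167096
side 0.8 0.11754516609640317 0.026782250489163866
side 0.8 0.0905699984341202 0.0034440813156870276
```

View pics/side3.png

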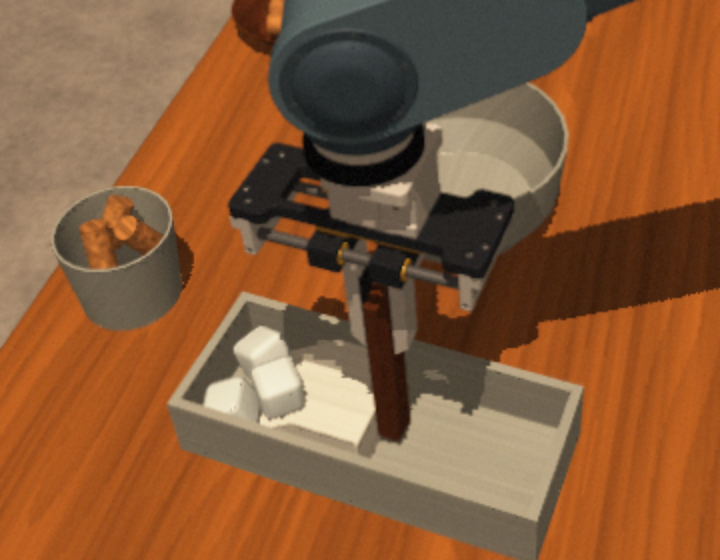

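The cubes are bunched against the far wall at crop (262,348), (277,387) and (230,395), and the pan's lip has reached them. Pushing on slowly.

drive_tool(plan="0 0.006 0 0 0 0; 0 0.012 0 0 0 0; 0 0.018 0 0 0 0; 0 0.022 0 0 0 0; 0 0.025 0 0 0 0")

```text
time: 11.18
ee_pos: [0.6061, 0.2934, 0.1263]
tcp_rot: [0.744, 0.668, -0.002, -0.003]
contact_force: [-5.7, 0.3, 12.1]
grip_width: 0.0198
gripper_force: 45.0
```

drive_tool(plan="0 0.002 0 0 0 0; 0 0.003 0 0 0 0; 0 0.004 0 0 0 0; 0 0.004 0 0 0 0; 0 0.004 0 0 0 0")

```text
time: 11.8
ee_pos: [0.61, 0.293, 0.1263]
tcp_rot: [0.744, 0.668, -0.002, -0.003]
contact_force: [-5.6, 1.4, 11.5]
grip_width: 0.0197
gripper_force: 45.0
```

```bash
cat > look.py <<'E'
from h import *
import sys
o=r.get_obs();print(o["time"],o["ee_pos"],o["contact_force"],o["wrist_torque"],o["grip_width"])
O=np.array([.593,.2943]);u=np.array([np.cos(np.radians(-6.1)),np.sin(np.radians(-6.1))])
print("scoop origin trough x",(np.array(o["ee_pos"])[:2]-O)@u+.065)
for c in("top","side"):
    im=r.read_camera(c)
    a=[200,480,80,440] if c=="side" else [150,350,100,340]
    if c in sys.argv[2:]: cv2.imwrite(f"pics/{c}{sys.argv[1]}.png",cv2.resize(im[a[0]:a[1],a[2]:a[3]],None,fx=2,fy=2)[:,:,::-1])
    for d in r.mark_of(c,"ice1")[:4]:
        p=atz(c,d["pixel"],.028);print(c,round(d["score"],2),np.round(d["pixel"]),(p[:2]-O)@u,(p[:2]-O)@[-u[1],u[0]])
E
python3 look.py 4 side
```

```text
11.8 [0.61   0.293  0.1263] [-5.6237  1.4474 11.4736] [-0.117   0.455   0.0272] 0.019684498816860824
scoop origin trough x 0.08203018751386436
top 0.75 [207. 195.] 0.12817685263756437 -0.02586370166027145
top 0.71 [195. 207.] 0.1005248829012492 -0.003758868708883296
top 0.57 [182. 197.] 0.1192724640763793 0.027962546107812566
side 0.95 [199. 397.] 0.11748072532772594 0.019244544414953806
side 0.83 [214. 392.] 0.09875284589278255 0.0019042370512561812
side 0.59 [209. 375.] 0.12233463915793573 -0.02544237235318075
```

View pics/side4.png

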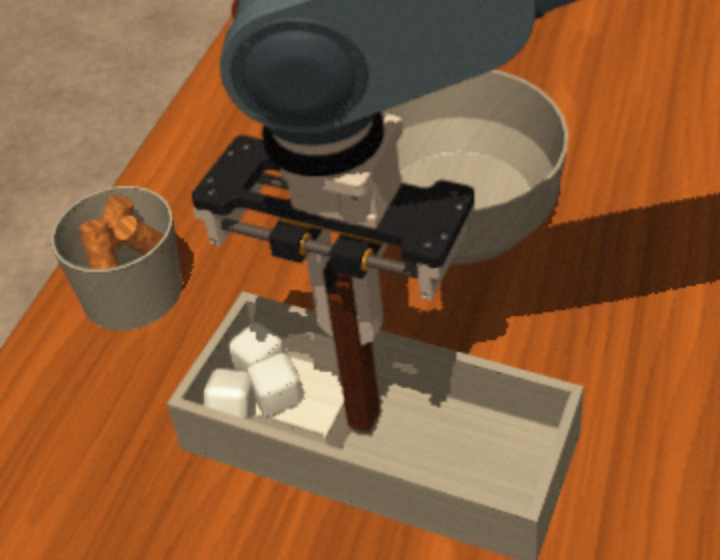

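All three cubes sit on or at the pan's lip, at crop (228,392), (275,383) and (255,348). I'll close the last few millimetres, then nose the pan up against the wall.

drive_tool(plan="0 0.002 0 0 0 0; 0 0.004 0 0 0 0; 0 0.005 0 0 0 0; 0 0.005 0 0 0 0")

```text
time: 12.5
ee_pos: [0.615, 0.2924, 0.1262]
tcp_rot: [0.744, 0.668, -0.002, -0.003]
contact_force: [-5.7, 0.3, 11.6]
grip_width: 0.0198
gripper_force: 45.0
```

```bash
python3 look.py 5
```

```text
12.5 [0.615  0.2924 0.1262] [-5.6517  0.273  11.6271] [-0.1337  0.2596  0.0226] 0.019811886355669904
scoop origin trough x 0.08710861897529087
top 0.63 [185. 198.] 0.1173006851057057 0.020184504117614827
top 0.63 [196. 211.] 0.09206995199841389 -0.006185546112179183
side 0.94 [211. 376.] 0.11804155176449445 -0.024718634637449718
side 0.9 [194. 398.] 0.1239897967192516 0.02393195126241838
side 0.64 [217. 394.] 0.09339113635097965 0.004616385069296672
```

drive_tool(plan="0 0.002 0 0 0 0; 0 0.003 0 0 0 0; 0 0.003 0 0 0 0")

```text
time: 13.08
ee_pos: [0.6163, 0.2925, 0.1268]
tcp_rot: [0.744, 0.668, -0.004, -0.005]
contact_force: [-12.4, -0.5, 16.5]
grip_width: 0.0193
gripper_force: 45.0
```

drive_tool(plan="0 0.002 0 0 0 0; 0 0.003 0 0 0 0; 0 0.003 0 0 0 0")

```text
time: 13.45
ee_pos: [0.6172, 0.2926, 0.1275]
tcp_rot: [0.744, 0.668, -0.006, -0.007]
contact_force: [-21.3, -0.7, 23.9]
grip_width: 0.0194
gripper_force: 45.0
```

drive_tool(plan="0 -0.007 -0.001 -2.5 0 0; 0 -0.012 -0.001 -5 0 0; 0 -0.017 -0.001 -7.5 0 0; 0 -0.0215 -0.001 -10 0 0; 0 -0.0255 -0.001 -12.5 0 0")

```text
time: 14.08
ee_pos: [0.593, 0.2931, 0.1223]
tcp_rot: [0.74, 0.664, 0.068, 0.077]
contact_force: [0.2, -0.1, -3.3]
grip_width: 0.0197
gripper_force: 45.0
```

```bash
python3 look.py 6 side
```

```text
14.075 [0.593  0.2931 0.1223] [ 0.1677 -0.1434 -3.3159] [-0.0126  0.5563 -0.0086] 0.019733440194405073
scoop origin trough x 0.0651561401158237
top 0.83 [206. 196.] 0.12760126490219884 -0.02464754745875388
top 0.7 [193. 210.] 0.09424971273013726 -0.00031840401330455667
top 0.51 [183. 194.] 0.12461735453479349 0.025261397832451057
side 0.74 [213. 367.] 0.12494248732470424 -0.042330113967087746
side 0.68 [220. 386.] 0.09574149673553053 -0.012119212567276426
side 0.62 [197. 392.] 0.12553341294976714 0.012129016002805306
```

View pics/side6.png

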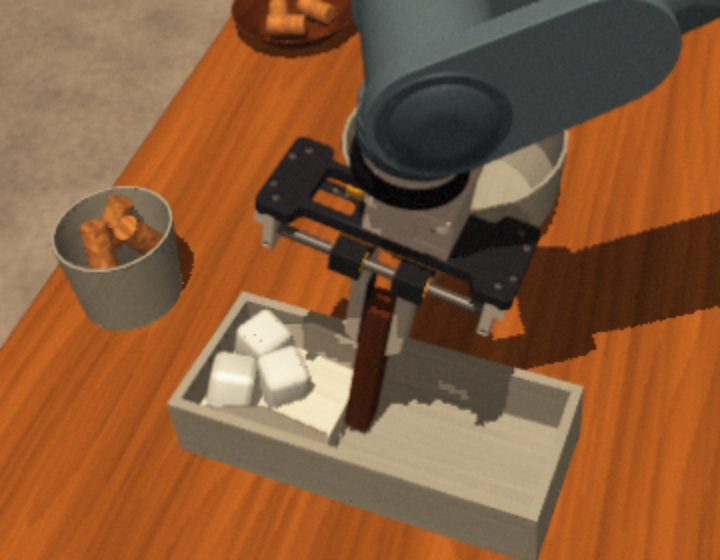

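The three cubes ride on the nosed-up pan at crop (263,333), (233,379) and (284,373). The force reads -3.3 N, which fits the scoop plus all three cubes. Tilting further so they slide back.

drive_tool(plan="0 -0.003 -0.0007 -2.5 0 0; 0 -0.006 -0.0014 -5 0 0; 0 -0.009 -0.002 -7.5 0 0; 0 -0.012 -0.0026 -10 0 0; 0 -0.015 -0.0032 -12 0 0")

```text
time: 14.9
ee_pos: [0.5794, 0.2949, 0.1236]
tcp_rot: [0.728, 0.653, 0.138, 0.155]
contact_force: [0.2, 0.2, -3.6]
grip_width: 0.0199
gripper_force: 45.0
```

drive_tool(plan="0 0 0 0 0 0; 0 0 0 0 0 0")

```text
time: 15.15
ee_pos: [0.5819, 0.2956, 0.1267]
tcp_rot: [0.728, 0.653, 0.14, 0.156]
contact_force: [-0.1, 0.2, -3.7]
grip_width: 0.0197
gripper_force: 45.0
```

```bash
python3 look.py 7 side; python3 - <<'E'
from h import *
o=r.get_obs();print((R.from_quat(o["tcp_rot"])*FLIP.inv()).as_euler("ZYX",degrees=True))
p=np.array(o["ee_pos"]);step(p+[-.005,0,.15],R.from_quat(o["tcp_rot"]))
E
```

```text
15.15 [0.5819 0.2956 0.1267] [-0.0891  0.2258 -3.701 ] [-0.0372  0.6926  0.0118] 0.019665792951414258
scoop origin trough x 0.05386698460165266
top 0.92 [176. 206.] 0.09680660639860049 0.03728496706284048
top 0.79 [197. 214.] 0.0856286763032827 -0.008982744209288596
top 0.63 [187. 225.] 0.05895709940649957 0.008342506843920343
side 0.84 [234. 388.] 0.07097782372172555 -0.015096121485464919
side 0.83 [228. 372.] 0.09621967329055037 -0.04293707516836233
side 0.81 [212. 393.] 0.10091739706106821 0.0047178683040394595
[ -6.2265 -24.1463   0.0276]
shift mm [  -0.4755   56.8246 -138.9091] turn deg [0. 0. 0.]
```

View pics/side7.png

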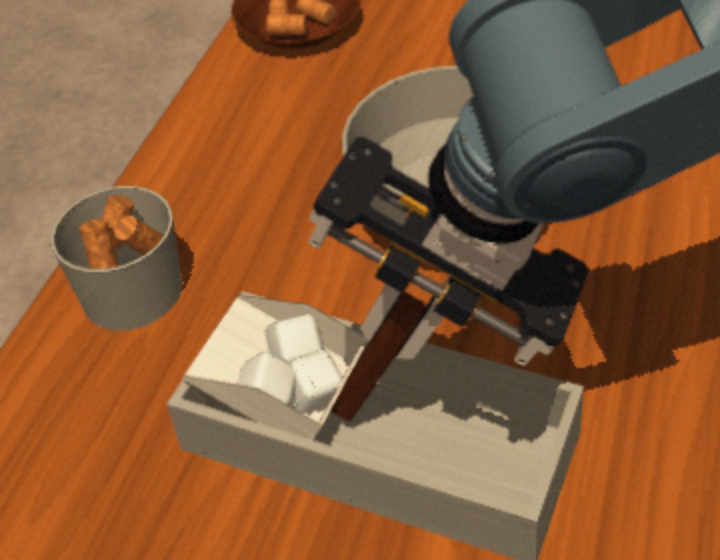

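All three cubes have slid to the back of the pan at crop (295,338), (267,378) and (316,379). Lifting.

drive_tool(plan="0 0.006 -0.014 0 0 0; 0 0.018 -0.044 0 0 0; 0 0.032 -0.078 0 0 0; 0 0.046 -0.112 0 0 0; 0 0.057 -0.139 0 0 0")

```text
time: 15.98
ee_pos: [0.5765, 0.2962, 0.2794]
tcp_rot: [0.728, 0.653, 0.141, 0.156]
contact_force: [0.3, 0.2, -3.8]
grip_width: 0.0198
gripper_force: 45.0
```

```bash
python3 - <<'E'
from h import *
o=r.get_obs();print(o["time"],o["ee_pos"],o["contact_force"],o["q"])
d=r.masks_of("top","bowl")[0];cs=max(cv2.findContours(d["pixels"].astype(np.uint8),0,1)[0],key=cv2.contourArea)
e=cv2.fitEllipse(cv2.convexHull(cs));print(d["score"],e,atz("top",e[0],.09),atz("top",[313.5,248],.095))
B=atz("top",[313.5,248],.095)[:2]
u=rot(-6).apply([1,0,0])
cur=R.from_quat(o["tcp_rot"])
S=lambda p:rot(-6,p)
def tcp(lip,p): return lip+S(p).apply(np.array([-.12,0,.1176]))
lip=np.array([*B,0])-u*.02
a=tcp(lip+[0,0,.20],-24)
print("A");step(a,S(-24)*FLIP)
poses=[(-24,.20),(0,.15),(27,.11),(55,.09)]
P,Q=a,S(-24)*FLIP
for p,z in poses[1:]:
    n=tcp(lip+[0,0,z],p);print(p,z,n);step(n,S(p)*FLIP,P,Q);P,Q=n,S(p)*FLIP
E
```

```text
15.975 [0.5765 0.2962 0.2794] [ 0.2716  0.227  -3.8094] [ 0.3841 -0.0153  1.7508 -0.2257  1.0384  0.5711]
0.85 ((312.8061218261719, 248.5648651123047), (103.91395568847656, 104.9371566772461), 124.14244842529297) [0.598  0.0269 0.09  ] [0.5987 0.0255 0.095 ]
A
shift mm [-268.3779 -126.6597  -31.0299] turn deg [ 0.6738 -0.199  -0.2672]
0 0.15 [0.4595 0.0401 0.2676]
shift mm [-0.     37.8699  7.0359] turn deg [24. -0.  0.]
27 0.11 [0.5256 0.0332 0.2693]
shift mm [-0.     66.4685 -1.6612] turn deg [27.  0.  0.]
55 0.09 [0.6062 0.0247 0.2558]
shift mm [  0.      78.336  -24.7511] turn deg [28. -0. -0.]
```

drive_tool(plan="-0.012 -0.006 -0.002 0 0 0; -0.036 -0.017 -0.004 0 0 0; -0.066 -0.031 -0.008 0 0 0; -0.1 -0.047 -0.012 0 0 0; -0.134 -0.063 -0.016 0 0 0")

```text
time: 16.65
ee_pos: [0.4956, 0.1681, 0.2617]
tcp_rot: [0.728, 0.654, 0.137, 0.154]
contact_force: [0.2, -0.5, -3.0]
grip_width: 0.0195
gripper_force: 45.0
```

drive_tool(plan="-0.034 -0.016 -0.004 0 0 0; -0.067 -0.032 -0.008 0 0 0; -0.097 -0.046 -0.011 0 0 0; -0.12 -0.057 -0.014 0 0 0; -0.134 -0.0635 -0.015 0 0 0")

```text
time: 17.27
ee_pos: [0.4177, 0.0422, 0.2495]
tcp_rot: [0.729, 0.653, 0.138, 0.154]
contact_force: [1.3, 0.2, -3.4]
grip_width: 0.0195
gripper_force: 45.0
```

```bash
python3 - <<'E'
from h import *
o=r.get_obs();print(o["time"],o["ee_pos"],o["contact_force"],o["q"])
im=r.read_camera("top");print([(np.round(d["pixel"]),round(d["score"],2)) for d in r.mark_of("top","ice1")[:4]])
im=r.read_camera("side");cv2.imwrite("pics/side8.png",im[:,:,::-1]);print([(np.round(d["pixel"]),round(d["score"],2)) for d in r.mark_of("side","ice1")[:4]])
step([.4595,.0401,.2676],rot(-6)*FLIP)
E
```

```text
17.275 [0.4177 0.0422 0.2495] [ 1.336   0.2488 -3.4124] [-0.194  -0.7237  2.3233  0.0371  1.1266 -0.0936]
[(array([321., 293.]), 0.91), (array([310., 307.]), 0.78), (array([296., 290.]), 0.72)]
[(array([352., 243.]), 0.82), (array([367., 244.]), 0.71), (array([360., 226.]), 0.62)]
shift mm [ 1.2749 43.8975  1.2179] turn deg [23.9875  0.0507 -0.2436]
```

View pics/side8.png

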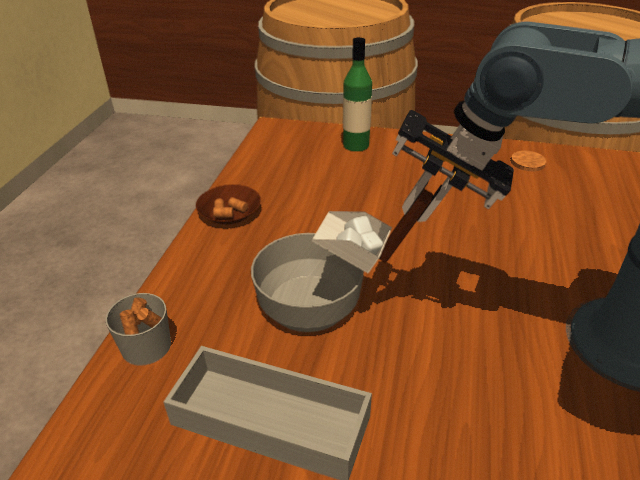

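The trough is empty and all three cubes are in the scoop above the bowl, at (350,238). Tipping.

drive_tool(plan="0.001 0.006 0 4 0 0; 0.001 0.015 0 9 0 0; 0.001 0.025 0.001 14 0 0; 0.001 0.035 0.001 19 0 0; 0.001 0.044 0.001 24 0 0")

```text
time: 18.1
ee_pos: [0.461, 0.0407, 0.269]
tcp_rot: [0.744, 0.668, -0.0, -0.0]
contact_force: [0.1, -0.4, -2.9]
grip_width: 0.0197
gripper_force: 45.0
```

drive_tool(plan="0 0.013 0 5 0 0; 0 0.027 0 11 0 0; 0 0.04 0 16 0 0; 0 0.053 -0.001 22 0 0; 0 0.066 -0.002 27 0 0")

```text
time: 18.73
ee_pos: [0.5274, 0.0336, 0.2704]
tcp_rot: [0.723, 0.65, -0.156, -0.173]
contact_force: [0.3, 0.2, -1.7]
grip_width: 0.0199
gripper_force: 45.0
```

drive_tool(plan="0 0.016 -0.004 6 0 0; 0 0.032 -0.008 12 0 0; 0 0.048 -0.014 18 0 0; 0 0.064 -0.019 23 0 0; 0 0.078 -0.025 28 0 0")

```text
time: 19.35
ee_pos: [0.6077, 0.025, 0.2565]
tcp_rot: [0.66, 0.593, -0.308, -0.343]
contact_force: [-0.9, -0.2, -1.9]
grip_width: 0.0198
gripper_force: 45.0
```

drive_tool(plan="0 0 0 0 0 0; 0 0 0 0 0 0; 0 0 0 0 0 0; 0 0 0 0 0 0; 0 0 0 0 0 0")

```text
time: 19.98
ee_pos: [0.6061, 0.0242, 0.2593]
tcp_rot: [0.661, 0.593, -0.307, -0.343]
contact_force: [-0.3, 0.6, -2.0]
grip_width: 0.0201
gripper_force: 45.0
```

```bash
python3 - <<'E'
from h import *
o=r.get_obs();print(o["time"],o["ee_pos"],o["contact_force"],o["q"],o["grip_width"]);print((R.from_quat(o["tcp_rot"])*FLIP.inv()).as_euler("ZYX",degrees=True))
for c in("top","side"):
    im=r.read_camera(c)
    for d in r.mark_of(c,"ice1")[:5]:print(c,np.round(d["pixel"]),round(d["score"],2),atz(c,d["pixel"],.024)-[.598,.0262,0])
E
```

```text
19.975 [0.6061 0.0242 0.2593] [-0.2988  0.5892 -2.0341] [-0.1361  0.7247  1.0264 -0.0322  2.3467 -0.0386] 0.020067398075527192
[-6.1989 54.8172 -0.0086]
side [286. 283.] 0.61 [ 0.0517 -0.0203  0.024 ]
side [277. 296.] 0.57 [0.0595 0.019  0.024 ]
side [332. 309.] 0.49 [-0.0524  0.0315  0.024 ]
```

```bash
python3 - <<'E'
from h import *
o=r.get_obs();p=np.array(o["ee_pos"]);Q=R.from_quat(o["tcp_rot"])
step(p+[-.02,0,.06],Q);P=p+[-.02,0,.06]
Q2=rot(-6,25)*FLIP;n=np.array([.52,-.03,.31]);step(n,Q2,P,Q)
Q3=rot(-6,0)*FLIP;n2=np.array([.46,-.10,.28]);step(n2,Q3,n,Q2)
step([.4873,-.2872,.19],rot(-20)*FLIP,n2,Q3)
E
```

```text
shift mm [ -2.1601 -60.5173 -18.2482] turn deg [0. 0. 0.]
shift mm [-60.9176 -27.3624  54.0121] turn deg [-29.8855  -0.1263  -0.153 ]
shift mm [-75.8882 -34.7706  49.3151] turn deg [-25.  -0.   0.]
shift mm [-183.3209   46.7182   90.    ] turn deg [ 0.  0. 14.]
```

drive_tool(plan="-0.002 -0.02 -0.006 0 0 0; -0.002 -0.045 -0.013 0 0 0; -0.002 -0.06 -0.018 0 0 0; -0.002 -0.06 -0.018 0 0 0")

```text
time: 20.68
ee_pos: [0.5866, 0.0242, 0.3202]
tcp_rot: [0.661, 0.593, -0.307, -0.342]
contact_force: [-0.2, -0.2, -2.1]
grip_width: 0.0193
gripper_force: 45.0
```

drive_tool(plan="-0.012 -0.006 0.01 -6 0 0; -0.024 -0.011 0.021 -12 0 0; -0.036 -0.016 0.032 -18 0 0; -0.048 -0.022 0.043 -24 0 0; -0.061 -0.027 0.054 -30 0 0")

```text
time: 21.3
ee_pos: [0.5196, -0.0302, 0.3083]
tcp_rot: [0.727, 0.652, -0.143, -0.16]
contact_force: [0.5, -0.8, -2.1]
grip_width: 0.0197
gripper_force: 45.0
```

drive_tool(plan="-0.015 -0.007 0.01 -5 0 0; -0.03 -0.014 0.02 -10 0 0; -0.045 -0.021 0.03 -15 0 0; -0.06 -0.028 0.04 -20 0 0; -0.076 -0.035 0.049 -25 0 0")

```text
time: 21.92
ee_pos: [0.4588, -0.0998, 0.2781]
tcp_rot: [0.744, 0.668, 0.001, 0.0]
contact_force: [-0.2, -0.5, -2.3]
grip_width: 0.0199
gripper_force: 45.0
```

drive_tool(plan="-0.035 0.009 0 0 0 3; -0.075 0.019 0.02 0 0 6; -0.115 0.03 0.04 0 0 9; -0.155 0.04 0.07 0 0 12; -0.183 0.047 0.09 0 0 14")

```text
time: 22.55
ee_pos: [0.4858, -0.2874, 0.1866]
tcp_rot: [0.821, 0.571, -0.0, -0.002]
contact_force: [0.2, -0.4, -2.3]
grip_width: 0.0198
gripper_force: 45.0
```

```bash
python3 - <<'E'
from h import *
o=r.get_obs();print(o["time"],o["ee_pos"],o["contact_force"],o["grip_width"]);print((R.from_quat(o["tcp_rot"])*FLIP.inv()).as_euler("ZYX",degrees=True))
step([.4873,-.2872,.121],rot(-20)*FLIP)
for c in("top","side"):
    im=r.read_camera(c)
    for d in r.mark_of(c,"ice1")[:5]:print(c,np.round(d["pixel"]),round(d["score"],2),atz(c,d["pixel"],.024)-[.598,.0262,0])
E
```

```text
22.55 [ 0.4858 -0.2874  0.1866] [ 0.2363 -0.4241 -2.302 ] 0.019774007275678622
[-20.3279   0.1967   0.1276]
shift mm [ 0.591   1.5459 65.6091] turn deg [-0.1963 -0.1282 -0.3281]
top [305. 276.] 0.84 [-0.0522  0.0178  0.024 ]
top [304. 222.] 0.73 [0.0639 0.0197 0.024 ]
top [321. 224.] 0.53 [ 0.0593 -0.0165  0.024 ]
side [288. 282.] 0.78 [ 0.0489 -0.0227  0.024 ]
side [276. 296.] 0.69 [0.0605 0.0195 0.024 ]
```

All three cubes are in the bowl. Now setting the scoop down.

drive_tool(plan="0 0.001 0.02 0 0 0; 0 0.001 0.045 0 0 0; 0 0.001 0.06 0 0 0; 0 0.001 0.064 0 0 0; 0 0.001 0.064 0 0 0")

```text
time: 23.38
ee_pos: [0.4885, -0.2871, 0.1257]
tcp_rot: [0.82, 0.572, 0.001, 0.001]
contact_force: [0.5, -0.2, -2.2]
grip_width: 0.0196
gripper_force: 45.0
```

drive_tool(plan="0 0 0.002 0 0 0; 0 0 0.003 0 0 0; 0 0 0.004 0 0 0; 0 0 0.004 0 0 0")

```text
time: 23.88
ee_pos: [0.4883, -0.2872, 0.1215]
tcp_rot: [0.82, 0.572, 0.001, 0.001]
contact_force: [1.0, 0.1, -1.7]
grip_width: 0.0198
gripper_force: 45.0
```

```bash
python3 - <<'E'
from h import *
o=r.get_obs();print(o["time"],o["ee_pos"],o["contact_force"],o["wrist_torque"]);print((R.from_quat(o["tcp_rot"])*FLIP.inv()).as_euler("ZYX",degrees=True))
E
```

```text
23.875 [ 0.4883 -0.2872  0.1215] [ 1.0311  0.0603 -1.6968] [-0.027   0.1151 -0.0404]
[-20.1959  -0.0995   0.0238]
```

drive_tool(plan="0 0 0.001 0 0 0; 0 0 0.002 0 0 0; 0 0 0.003 0 0 0; 0 0 0.003 0 0 0")

```text
time: 24.38
ee_pos: [0.4883, -0.2872, 0.1183]
tcp_rot: [0.82, 0.572, 0.001, 0.0]
contact_force: [0.2, 0.3, -2.2]
grip_width: 0.0197
gripper_force: 45.0
```

drive_tool(plan="0 0 0.001 0 0 0; 0 0 0.001 0 0 0; 0 0 0.001 0 0 0")

```text
time: 24.75
ee_pos: [0.4884, -0.2872, 0.1175]
tcp_rot: [0.82, 0.572, 0.001, 0.001]
contact_force: [-0.1, 0.2, -1.6]
grip_width: 0.0198
gripper_force: 45.0
```

drive_tool(plan="0 0 0.001 0 0 0; 0 0 0.001 0 0 0; 0 0 0.001 0 0 0")

```text
time: 25.12
ee_pos: [0.4886, -0.2874, 0.1175]
tcp_rot: [0.82, 0.572, 0.001, 0.001]
contact_force: [-1.5, 0.5, 5.6]
grip_width: 0.0195
gripper_force: 45.0
```

drive_tool(plan="0 0 0 0 0 0; 0 0 0 0 0 0; 0 0 0 0 0 0; 0 0 0 0 0 0; 0 0 0 0 0 0", hand=-1)

```text
time: 25.75
ee_pos: [0.4883, -0.2872, 0.1164]
tcp_rot: [0.82, 0.572, 0.001, 0.001]
contact_force: [0.5, -0.4, -0.2]
grip_width: 0.0661
gripper_force: 0.0
```

drive_tool(plan="0 0 0 0 0 0; 0 0 0 0 0 0; 0 0 0 0 0 0; 0 0 -0.01 0 0 0")

```text
time: 26.25
ee_pos: [0.4878, -0.2868, 0.126]
tcp_rot: [0.82, 0.572, 0.0, -0.0]
contact_force: [-0.1, -0.5, -0.2]
grip_width: 0.0943
gripper_force: 0.0
```

drive_tool(plan="0 0 -0.03 0 0 0; 0 0 -0.08 0 0 0; 0 0 -0.13 0 0 0; 0 0 -0.16 0 0 0; 0 0 -0.16 0 0 0")

```text
time: 26.88
ee_pos: [0.4892, -0.2881, 0.2901]
tcp_rot: [0.82, 0.572, 0.001, 0.004]
contact_force: [0.3, 1.4, -1.1]
grip_width: 0.0939
gripper_force: 0.0
```

```bash
python3 - <<'E'
from h import *
o=r.get_obs();print(o["time"],o["ee_pos"],o["contact_force"],o["grip_width"])
for c in("top","side"):
    im=r.read_camera(c)
    for d in r.mark_of(c,"ice1")[:5]:print(c,np.round(d["pixel"]),round(d["score"],2),atz(c,d["pixel"],.024)-[.598,.0262,0])
    for n,z in(("scoop",0),("scoop_grip",.135)):
        for d in r.mark_of(c,n)[:1]:print(c,n,d["pixel"],d["score"],atz(c,d["pixel"],z))
d=r.masks_of("side","scoop")[0];cs=max(cv2.findContours(d["pixels"].astype(np.uint8),0,1)[0],key=cv2.contourArea)
print(d["score"],cv2.approxPolyDP(cs,2,True)[:,0].tolist())
print(proj("side",[[.4885,-.2873,.165]]))
E
```

```text
26.875 [ 0.4892 -0.2881  0.2901] [ 0.3403  1.352  -1.1404] 0.09386204275185461
top [322. 224.] 0.85 [ 0.0586 -0.0174  0.024 ]
top [303. 273.] 0.61 [-0.0475  0.0225  0.024 ]
top [305. 222.] 0.6 [0.0633 0.0178 0.024 ]
top scoop [465.5, 274.7] 0.58 [ 0.5496 -0.3053  0.    ]
top scoop_grip [477.6, 303.5] 0.86 [ 0.4907 -0.2859  0.135 ]
side [331. 305.] 0.64 [-0.0481  0.0213  0.024 ]
side [283. 287.] 0.6 [ 0.054  -0.0077  0.024 ]
side scoop [363.3, 208.3] 0.65 [ 0.548  -0.3142  0.    ]
side scoop_grip [388.4, 164.7] 0.63 [ 0.494  -0.2995  0.135 ]
0.84 [[395, 157], [390, 155], [385, 160], [382, 189], [369, 187], [354, 192], [335, 210], [371, 224], [382, 216], [389, 215], [392, 210]]
[[391.0376 155.7245]]
```

The side mask of the scoop matches the one from before the lift, so it stands upright. All three cubes lie inside the bowl.

```bash
python3 -c "
from workcell import r
print(r.finish_job())"
```

```text
the job is handed in; nothing more can be done
None
```

I scooped all three cubes together and tipped them into the bowl, the scoop is standing upright on the table and released, and the job was handed in at about 27 s; the hand-in returned no verdict.

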